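# Park the long bolt on the angled block

### The arm

A 7-joint arm with a two-finger parallel gripper is mounted at the origin on the work surface. World frame = base frame: x ahead of the robot, y to its left, z up, the work surface at z = 0. Lengths are in mm, angles in degrees, forces in N, time in s.
With the tool pointing down it reaches from about 400 to 875 mm from the base axis. Payload 6.5 kg.
Tool frame: the origin (TCP) lies midway between the tips of the shut fingers; the grasp point (between the pads) lies 19 mm behind it; z points along the fingers, y is the direction in which the jaws open and shut (so a half turn about z gives the same grasp; the last joint's range is limited). The gripper opens to 88 mm and grips with 3 to 60 N. Pads are 18 mm wide; open, the fingers measure 123 mm over their backs; the gripper's body (75 mm by 187 mm) begins 45 mm behind the grasp point.
Start: joints at [-68.423, 30.733, -0.252, 88.115, 0.149, 61.152, -4.079], TCP at [278.501, 587.305, 200.916] pointing down, gripper open.
Joint ranges: [-154.64, 154.64], [-21.42, 123.67], [-72.66, 72.17], [13.99, 137.28], [-74.86, 254.86], [10.95, 109.41], [-158.01, 158.01]. Speed limits (degrees/s): [136.94, 136.94, 180, 180, 180, 180, 180].

### API

Orientations are given as a 3x3 rotation matrix whose columns are the frame's x, y, z axes.
In Python, from cell import manip, get_image, camera_info, finder gives the robot as it stands.
- The arm moves only by the shell command python3 -m crank 'ROWS' [FORCE]. ROWS is JSON, a list of rows, each an object of numbers: "dx", "dy", "dz": the shift along the world's x, y, z in units of 500 mm (1.0 is 500 mm); "wx", "wy", "wz": the turn, a rotation vector about the world's x, y, z in units of 45 degrees (1.0 is 45 degrees); "jaw": the finger opening in mm, from 0 to 88.1. In form: [{"dx": .., "dy": .., "dz": .., "wx": .., "wy": .., "wz": .., "jaw": ..}, ...]. A call has exactly 5 rows; each row is the pose to reach, as a shift and turn from the pose commanded when the call began; what a row does not reach only later rows make up. A row lasts 1/10 s, in which the tool goes at most 50 mm and 8.59 degrees, less where a joint would pass 70% of its speed; a pose out of reach is approached as far as the arm can. A call with a number of a shift or a turn outside -1 to 1 is refused whole. A call with a gripper value outside its range is refused whole. The fingers move at their own pace and stop on an object; FORCE is the grip in N (left out, the last holds). Time passes only in rows, so rows that repeat a pose let the fingers close, or fill a call up. It gives the time, the measured TCP pose, the force and the opening at its end, in the units of the state.
- manip.read_state(): the state, without advancing time (a new reading comes with each control period).
- get_image(name): name is "scene" or "top"; returns the picture (420x560x3 uint8, red, green, blue); there is no depth.
- camera_info(name): a dict with "K" (3x3 intrinsics, pixels), "pose" (4x4, takes a point from camera to world coordinates). Camera axes: x right, y down, z forward; pixel columns grow to the right and rows downward; lengths in mm; the calibration is good to about 2 mm. A picture is of the moment at which its call begins. camera_info takes no time and is no camera call.
- manip.finish_job(): hands the job in, once; it reports no verdict.
Trained networks look in the newest picture that a camera, given by its name, has taken for a name from the list of things; names that differ only in an ending like _2 or _b are one class to them, and where a whole thing is asked for, a point or a joint stands for the part that bears it (a point fixed in the world has none). Each returns a list of dicts, best first, with "score" (0 to 1); they miss things now and then, are a little off and sometimes report something else, mostly with a low value. They report only what shows in the picture. A call takes as long as a camera call. They do not tell look-alikes from the thing itself.
- finder.outline_of(target, camera): "region" (420x560 bool, what is visible of it) and "box" ([left, top, right, bottom] in pixels, round what is visible of it).
The state is a dict: "t": time; "joint_pos": joint angles; "joint_vel": joint speeds; "tau": joint torques, N m; "eef_pos": TCP position; "tool_rot": TCP orientation; "ft_force": force on the tool from outside, world axes, zero at the start; "wrist_torque": the same for the moment, N m; "width": opening from 0.0 (shut) to 1.0 (fully open).
Only numpy, scipy, OpenCV 4.12 (cv2) and the standard library are available. Lean on these libraries where they do the work, as an engineer would, in place of code of your own. Each camera call takes 0.05 s, during which the arm holds its last target. There are 200 camera calls.

### The job

Pick up the long hexagon-head bolt that stands on its head among the other parts and park it on the angled block, shank lying in the V groove, head down and resting on the stop plate, then let go, so that its shank can next be taken from the side. Leave the short bolt and the plain pin standing where they are.

Things in the scene. Friction and masses are not known exactly. Their poses are not given: they have to be found in the camera images.
- long_bolt: Long steel hexagon-head bolt, 120 mm long over all; head 36 mm across flats (42 over corners), 15 mm thick; round shank 24 mm in diameter, threaded end; about 0.5 kg. It stands on its head. Origin: centre of the head's end face (on the bench at the start); z axis along the bolt to the threaded end.
- groove: V groove of the fixed angled steel block (125 x 84, 100 mm high). Origin: on the stop plate, 45 mm up, where the bolt's origin goes; z: the parked bolt's axis, up the groove, 40 deg off vertical; y: level, across; x: out of the open side. V walls only at z 30-72 mm, rims at x 4, y +-21 mm. Head gap below; shank free above. The head does not fit through the V: bring the bolt in along -x, then down.
- short_bolt: Bystander: a short hexagon-head bolt with the same head and shank diameter but only 75 mm long, also standing on its head near the long one. Origin: centre of the head's end face on the bench, z up along it.
- pin: Bystander: a plain round steel pin without a head, 30 mm in diameter and 120 mm tall, standing on end near the bolts. Origin: centre of its lower face, z up along it. It and the two bolts stand in a loose row from left to right (along y) in any order, centres at least 85 mm apart in y.
Things that resemble listed ones, but are neither listed nor needed, are in the scene too. Of the things that look like the part that bears groove, the larger one is meant.

How it is judged:
By the outcome, as a careful person would: the job done as asked, in the order asked, and still so for the second after the job is handed in, with the robot touching nothing.
It also fails if it takes over 35 s, if anything falls off the work surface, if the arm or the gripper's body presses on something with over 40 N, if the wrist force passes 120 N, or if a joint passes its speed limit or range.

## Working session

There is one attempt and no reset: what is moved stays moved. The work goes in short steps, Python scripts to look and compute and a shell command to move; the robot and the scene stay as the last step left them, time stands still between calls to the robot, and variables do not carry over. Pictures are saved under pics/ and viewed, about 8 in all and at most 12, crops included, and the job is handed in when it is done.

```bash
ls; mkdir -p pics
python3 - <<'E'
from cell import manip,get_image,camera_info,finder
import cv2,numpy as np
for c in("scene","top"):
    im=get_image(c); cv2.imwrite(f"pics/{c}0.png",im[:,:,::-1])
    i=camera_info(c); print(c,np.round(i["K"],1).tolist(),np.round(i["pose"],4).tolist())
    for n in("long_bolt","short_bolt","pin","groove"):
        for d in finder.outline_of(n,c): print(n,round(d["score"],2),d["box"],int(d["region"].sum()))
s=manip.read_state();print(s)
E
```

```text
pics
scene [[402.7, 0.0, 276.2], [0.0, 402.7, 208.1], [0.0, 0.0, 1.0]] [[-0.4913, 0.652, -0.5775, 980.719], [0.8708, 0.3546, -0.3404, 295.4242], [-0.0171, -0.6702, -0.742, 656.6671], [0.0, 0.0, 0.0, 1.0]]
long_bolt 0.71 [357.2, 208.8, 381.7, 260.1] 783
short_bolt 0.61 [303.8, 215.8, 316.7, 249.9] 484
pin 0.74 [409.9, 236.8, 442.1, 290.7] 921
groove 0.84 [188.4, 170.7, 229.9, 217.3] 1122
groove 0.83 [294.4, 168.4, 328.5, 202.3] 569
top [[393.7, 0.0, 282.9], [0.0, 393.7, 211.9], [0.0, 0.0, 1.0]] [[0.1746, -0.9641, 0.2002, 335.2962], [-0.9846, -0.1707, 0.0366, 4.4882], [-0.0011, -0.2035, -0.9791, 831.5535], [0.0, 0.0, 0.0, 1.0]]
short_bolt 0.81 [245.8, 190.3, 265.7, 212.2] 306
pin 0.56 [130.2, 166.7, 163.2, 194.0] 563
pin 0.26 [182.8, 186.5, 209.9, 216.9] 478
groove 0.96 [342.8, 177.1, 380.6, 214.4] 1032
groove 0.69 [248.3, 239.3, 288.1, 264.5] 648
{'t': 0.5, 'joint_pos': array([-68.42283991,  30.73621961,  -0.25297704,  88.11807046,
         0.14917895,  61.15012465,  -4.08009511]), 'joint_vel': array([-0.04063782,  0.0490706 ,  0.028979  , -0.16357681, -0.03880871,
       -0.06957653,  0.08467048]), 'tau': array([-1.60459203e-04, -5.70464015e+01,  9.89282727e-01, -2.51706898e+01,
       -5.61885349e-02,  1.19089818e-02,  6.97360224e-05]), 'eef_pos': array([278.48183856, 587.28537544, 200.86474817]), 'tool_rot': array([[-9.03576038e-01,  4.28427757e-01, -3.69660174e-06],
       [ 4.28427756e-01,  9.03576036e-01, -7.51524040e-05],
       [-2.88572151e-05, -6.94896383e-05, -9.99999997e-01]]), 'ft_force': array([ 0.38282908, -0.61617994,  0.4379988 ]), 'wrist_torque': array([-0.03285234,  0.02380609,  0.02073732]), 'width': 1.0025295792541196}
```

View both.

Run:
```python
import cv2,numpy as np
a=cv2.imread("pics/scene0.png")[150:310,170:460];b=cv2.imread("pics/top0.png")[140:300,110:400]
cv2.imwrite("pics/both0.png",np.vstack([cv2.resize(a,(544,300),interpolation=2),cv2.resize(b,(544,300),interpolation=2)]))
```

```text
(no output)
```

View pics/scene0.png

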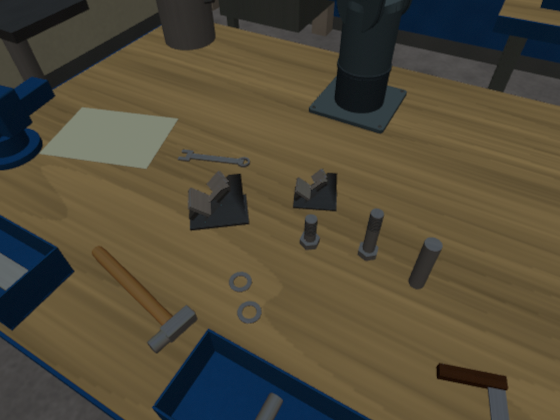

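View pics/both0.png

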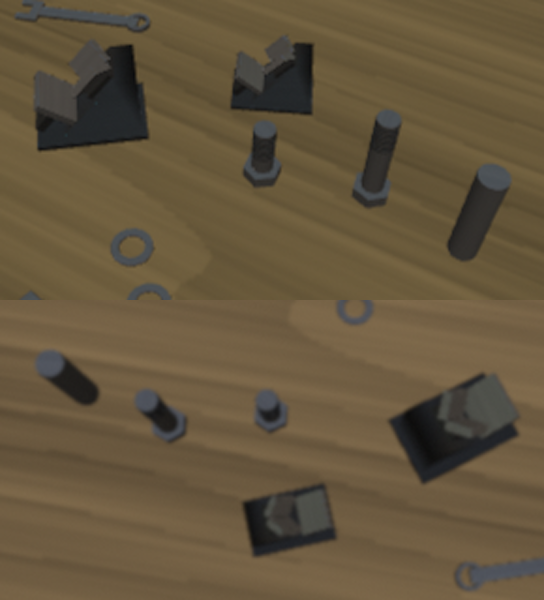

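Run:
```python
import cv2,numpy as np
a=cv2.imread("pics/scene0.png")[165:232,183:255];b=cv2.imread("pics/top0.png")[170:242,310:395]
f=lambda c:cv2.convertScaleAbs(cv2.resize(c,(c.shape[1]*8,c.shape[0]*8)[:2],interpolation=cv2.INTER_CUBIC),alpha=2.2,beta=10)
A=f(a);B=f(b)
for im,(x0,y0) in((A,(183,165)),(B,(310,170))):
    for u in range(0,im.shape[1],80): cv2.putText(im,str(x0+u//8),(u,10),0,.4,(0,255,0));cv2.line(im,(u,12),(u,18),(0,255,0))
    for v in range(0,im.shape[0],80): cv2.putText(im,str(y0+v//8),(0,v+4),0,.4,(0,255,0))
cv2.imwrite("pics/blkA.png",A);cv2.imwrite("pics/blkB.png",B)
```

```text
(no output)
```

View pics/blkA.png

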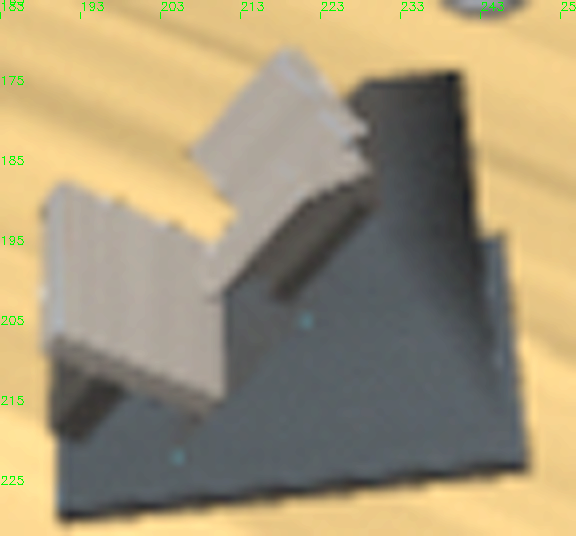

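View pics/blkB.png

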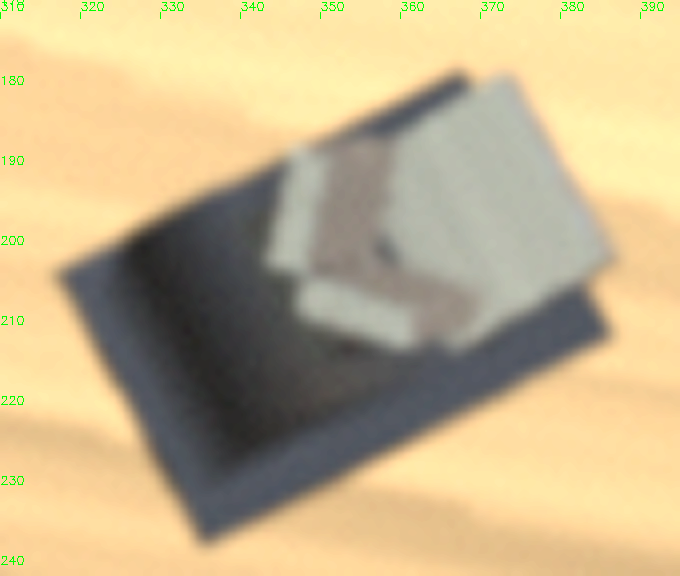

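```bash
cat > h.py <<'E'
import numpy as np,cv2
from cell import camera_info
C={n:camera_info(n) for n in("scene","top")}
def proj(n,P):
    P=np.atleast_2d(P);K=np.array(C[n]["K"]);T=np.array(C[n]["pose"])
    q=(P-T[:3,3])@T[:3,:3]@K.T; return q[:,:2]/q[:,2:]
def ray(n,uv):
    K=np.array(C[n]["K"]);T=np.array(C[n]["pose"])
    d=T[:3,:3]@np.linalg.solve(K,[uv[0],uv[1],1]);return T[:3,3],d
def atz(n,uv,z):
    o,d=ray(n,uv);return o+d*(z-o[2])/d[2]
def tri(a,b):
    o1,d1=ray("scene",a);o2,d2=ray("top",b);d1/=np.linalg.norm(d1);d2/=np.linalg.norm(d2)
    s=np.linalg.lstsq(np.c_[d1,-d2],o2-o1,rcond=None)[0]
    p,q=o1+s[0]*d1,o2+s[1]*d2;return (p+q)/2,np.linalg.norm(p-q)
E
python3 - <<'E'
from h import *
np.set_printoptions(precision=1,suppress=True)
print("base pl"); 
for z in(0,8): print(z,[atz("top",c,z)[:2] for c in((317,204),(335,238),(386,211),(367,179))],[atz("scene",c,z)[:2] for c in((190.5,229),(248.5,223),(240,174))])
print("long top",tri((376.3,214),(188.9,193.3)))
s=lambda u,v:(170+u*.533,150+v*.533); t=lambda u,v:(110+u*.533,140+(v-300)*.533)
print("long",tri(s(388,120),t(148,401)),"head top centre",atz("scene",s(372,189),7),atz("top",t(169,424),7))
print("short",tri(s(265,129),t(267,401)));print("pin",tri(s(492,178),t(51,363)))
E
```

```text
base pl
0 [array([535.3, -34.2]), array([468.7, -83.6]), array([ 546. , -183.2]), array([ 610.1, -133.4])] [array([ 607.8, -135.4]), array([535.1, -36.6]), array([ 415.5, -135.4])]
8 [array([533.4, -33.8]), array([467.5, -82.7]), array([ 544. , -181.4]), array([ 607.4, -132.1])] [array([ 612.3, -130.1]), array([540.5, -32.5]), array([ 422.4, -130.2])]
long top (array([486.2, 210.8, 115.1]), np.float64(0.8395650526939207))
long (array([485.2, 211.1, 114.4]), np.float64(0.15051438915126752)) head top centre [487. 213.   7.] [485.4 212.5   7. ]
short (array([516.5,  99.2,  70.6]), np.float64(0.3133436736297934))
pin (array([506.8, 315.7, 115.2]), np.float64(1.3146446499641522))
```

```bash
cat >> h.py <<'E'
def groove(cx,cy,yaw,s):
    h=np.array([np.cos(yaw),np.sin(yaw),0]);k=np.array([0,0,1.]);a=np.radians(40)
    z=np.sin(a)*h+np.cos(a)*k;x=-np.cos(a)*h+np.sin(a)*k;y=np.cross(z,x)
    return np.c_[x,y,z],np.array([cx,cy,45])+s*h
E
cat > ov.py <<'E'
from h import *
import sys
cx,cy,yaw,s=map(float,sys.argv[1:5]);out=sys.argv[5]
R,O=groove(cx,cy,np.radians(yaw),s);print(O)
ims=[]
for n,x0,y0 in(("scene",180,155),("top",310,165)):
    c=cv2.imread(f"pics/{n}0.png")[y0:y0+78,x0:x0+85]
    im=cv2.convertScaleAbs(cv2.resize(c,None,fx=7,fy=7,interpolation=2),alpha=2)
    def L(P,col):
        p=((proj(n,P)-[x0,y0]+.5)*7).astype(int);cv2.polylines(im,[p.reshape(-1,1,2)],False,col,1)
    g=lambda *p:O+np.array(p)@R.T
    for sg in(1,-1):
        L(np.array([g(4,21*sg,30),g(4,21*sg,72),g(-17,0,72),g(-17,0,30),g(4,21*sg,30)]),(0,255,0))
    t=np.linspace(0,2*np.pi,25)
    for zz,r in((0,21),(15,21),(120,12)): L(np.array([g(r*np.cos(a),r*np.sin(a),zz) for a in t]),(0,0,255))
    L(np.array([g(0,0,0),g(0,0,120)]),(0,0,255))
    h=np.array([np.cos(np.radians(yaw)),np.sin(np.radians(yaw)),0]);w=np.array([-h[1],h[0],0]);c0=np.array([cx,cy,0])
    L(np.array([c0+a*62.5*h+b*42*w for a,b in((1,1),(1,-1),(-1,-1),(-1,1),(1,1))]),(255,255,0))
    ims.append(im)
cv2.imwrite(out,cv2.resize(np.hstack(ims),(1000,459))[:, :] if 0 else np.hstack([cv2.resize(i,(400,367)) for i in ims]))
E
python3 ov.py 540 -109 126.5 -10 pics/ov1.png
```

```text
[ 545.94822787 -117.03856861   45.        ]
```

View pics/ov1.png

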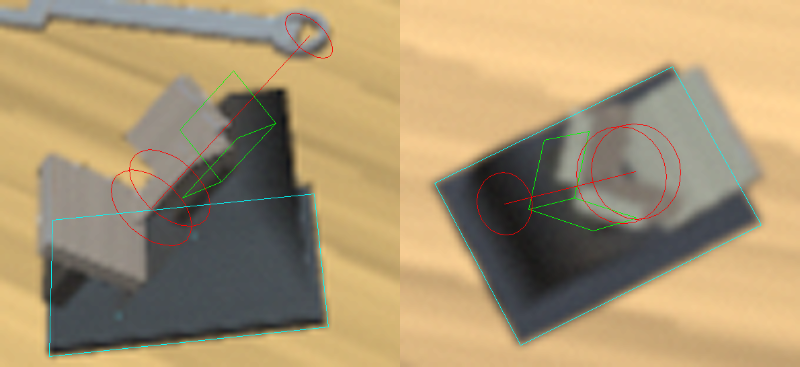

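```bash
python3 ov.py 539.5 -109 127 -32 pics/ov2.png
```

```text
[ 558.75808074 -134.55633632   45.        ]
```

View pics/ov2.png

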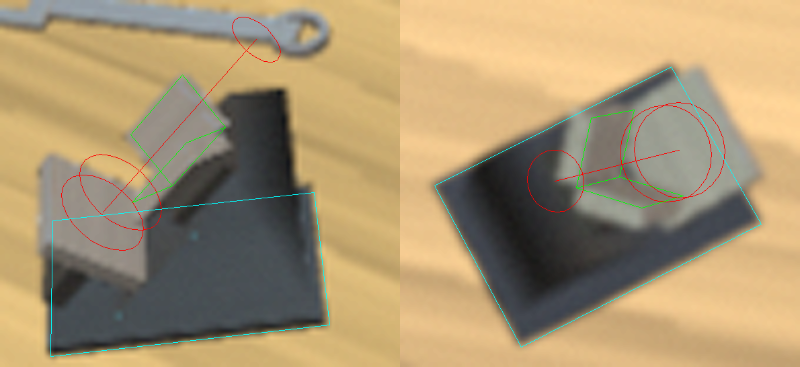

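The candidates are the long bolt at scene (370,235), the short bolt at (310,232) and the pin at (425,263). The long bolt is the one with a head and a tip triangulated near 115 mm, so I choose it, at (485.5, 212). The larger block is at scene (218,200). The groove overlay fits both views with its origin at about (558.8, -134.6, 45) and yaw 127°.

```bash
R='[{"dx":0.08,"dy":-0.06,"wz":-0.15,"jaw":88},{"dx":0.12,"dy":-0.13,"wz":-0.3,"jaw":88},{"dx":0.16,"dy":-0.21,"wz":-0.45,"jaw":88},{"dx":0.2,"dy":-0.29,"wz":-0.6,"jaw":88},{"dx":0.24,"dy":-0.37,"wz":-0.615,"jaw":88}]'; python3 -m crank '[{"dx":0.05,"dy":-0.08,"wz":-0.15,"jaw":88},{"dx":0.1,"dy":-0.16,"wz":-0.3,"jaw":88},{"dx":0.14,"dy":-0.24,"wz":-0.45,"jaw":88},{"dx":0.18,"dy":-0.32,"wz":-0.6,"jaw":88},{"dx":0.22,"dy":-0.4,"wz":-0.615,"jaw":88}]' 60
```

```text
invalid input at $[0]: expected keys dx, dy, dz, wx, wy, wz, jaw
```

```bash
python3 -m crank '[{"dx":0.05,"dy":-0.08,"dz":0,"wx":0,"wy":0,"wz":-0.15,"jaw":88},{"dx":0.1,"dy":-0.16,"dz":0,"wx":0,"wy":0,"wz":-0.3,"jaw":88},{"dx":0.14,"dy":-0.24,"dz":0,"wx":0,"wy":0,"wz":-0.45,"jaw":88},{"dx":0.18,"dy":-0.32,"dz":0,"wx":0,"wy":0,"wz":-0.6,"jaw":88},{"dx":0.22,"dy":-0.4,"dz":0,"wx":0,"wy":0,"wz":-0.615,"jaw":88}]' 60
```

```text
t: 1.0
eef_pos: [389.2, 385.7, 201.1]
tool_rot: [[-0.598, 0.801, 0.0], [0.801, 0.598, 0.0], [0.0, 0.001, -1.0]]
ft_force: [-0.5, 0.2, -0.0]
width: 1.0
```

```bash
python3 -m crank '[{"dx":0.045,"dy":-0.08,"dz":0,"wx":0,"wy":0,"wz":0,"jaw":88},{"dx":0.09,"dy":-0.16,"dz":0,"wx":0,"wy":0,"wz":0,"jaw":88},{"dx":0.135,"dy":-0.24,"dz":0,"wx":0,"wy":0,"wz":0,"jaw":88},{"dx":0.18,"dy":-0.32,"dz":0,"wx":0,"wy":0,"wz":0,"jaw":88},{"dx":0.194,"dy":-0.35,"dz":-0.04,"wx":0,"wy":0,"wz":0,"jaw":88}]' && python3 -m crank '[{"dx":0,"dy":0,"dz":-0.04,"wx":0,"wy":0,"wz":0,"jaw":88},{"dx":0,"dy":0,"dz":-0.08,"wx":0,"wy":0,"wz":0,"jaw":70},{"dx":0,"dy":0,"dz":-0.12,"wx":0,"wy":0,"wz":0,"jaw":60},{"dx":0,"dy":0,"dz":-0.12,"wx":0,"wy":0,"wz":0,"jaw":60},{"dx":0,"dy":0,"dz":-0.12,"wx":0,"wy":0,"wz":0,"jaw":60}]'
python3 - <<'E'
from h import *
from cell import get_image
ims=[]
for n in("scene","top"):
    im=get_image(n);p=proj(n,[[485.5,212,100]])[0].astype(int)
    c=im[p[1]-50:p[1]+50,p[0]-50:p[0]+50,::-1];ims.append(cv2.convertScaleAbs(cv2.resize(c,(390,390),interpolation=2),alpha=1.7))
cv2.imwrite("pics/pre.png",np.hstack(ims))
E
```

```text
t: 1.5
eef_pos: [489.9, 208.0, 183.2]
tool_rot: [[-0.596, 0.803, 0.006], [0.803, 0.596, 0.001], [-0.003, 0.005, -1.0]]
ft_force: [0.5, 0.1, -0.4]
width: 0.994
t: 2.0
eef_pos: [485.6, 212.3, 121.3]
tool_rot: [[-0.601, 0.799, -0.0], [0.799, 0.601, -0.0], [-0.0, -0.0, -1.0]]
ft_force: [0.2, -1.2, 0.1]
width: 0.687
```

View pics/pre.png

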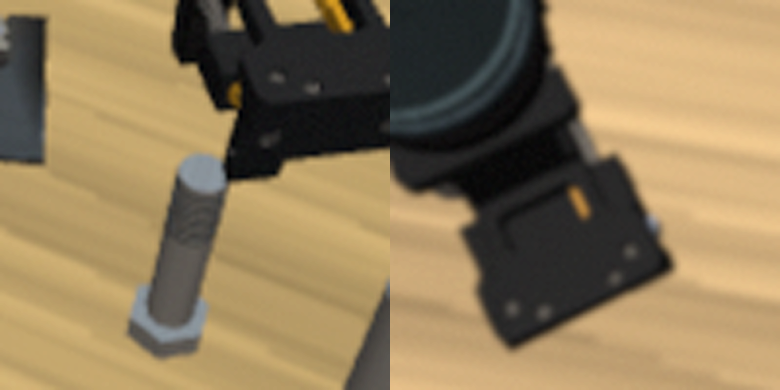

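Run:
```python
from h import *
p0=proj("scene",[[485.5,212,100]])[0].astype(int)
T=np.array([485.6,212.3,121.3]);y=np.array([.8,.6,0]);x=np.array([-.6,.8,0])
f=lambda P:((proj("scene",P)-p0+50)*3.9).round().tolist()
for s in(-48,-30,0,30,48): print(s,[f(T+s*y+w*x) for w in(-9,9)])
```

```text
-48 [[[158.0, 94.0]], [[195.0, 90.0]]]
-30 [[[169.0, 121.0]], [[207.0, 117.0]]]
0 [[[188.0, 169.0]], [[226.0, 165.0]]]
30 [[[207.0, 219.0]], [[247.0, 215.0]]]
48 [[[220.0, 251.0]], [[260.0, 247.0]]]
```

Run:
```python
from h import *
from cell import get_image
im=get_image("scene")[110:290,270:500,::-1]
cv2.imwrite("pics/pre2.png",cv2.convertScaleAbs(cv2.resize(im,None,fx=3,fy=3,interpolation=2),alpha=2))
```

```text
(no output)
```

View pics/pre2.png

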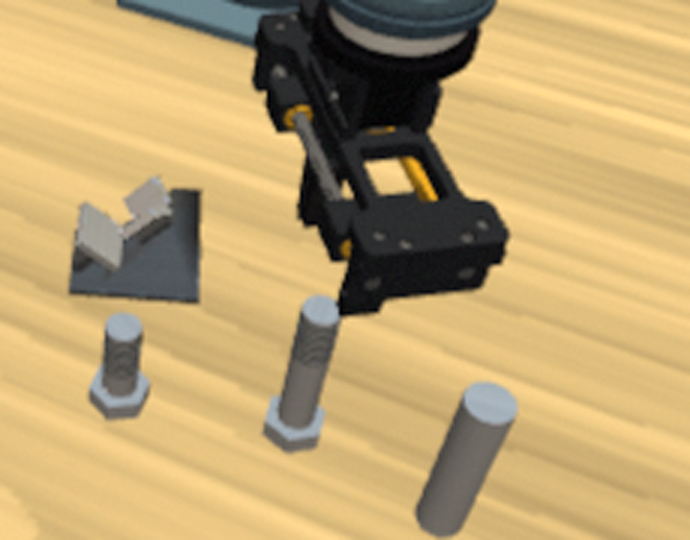

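Run:
```python
from h import *
from cell import manip
np.set_printoptions(precision=1,suppress=True)
s=manip.read_state();print(s["t"],s["eef_pos"],s["width"])
f=lambda u,v:(270+u/3,110+v/3)
for z in(121,140,160,180): print(z,"front tip",atz("scene",f(362,312),z),"back tip",atz("scene",f(320,230),z))
y=np.array([.8,.6,0]);x=np.array([-.6,.8,0]);T=s["eef_pos"]
for zz in (0,19,64):
  for a in(-60,-30,30,60): print(zz,a,[((proj("scene",T+[0,0,zz]+a*y+w*x)[0]-[270,110])*3).round() for w in(-9,9)])
```

```text
2.15 [486.3 212.8 122.1] 0.6815513858305454
121 front tip [479.8 233.4 121. ] back tip [426.9 188.4 121. ]
140 front tip [497.6 235.6 140. ] back tip [446.5 192.2 140. ]
160 front tip [516.3 237.9 160. ] back tip [467.2 196.2 160. ]
180 front tip [535.  240.3 180. ] back tip [487.9 200.2 180. ]
0 -60 [array([282., 235.]), array([310., 232.])]
0 -30 [array([295., 270.]), array([324., 267.])]
0 30 [array([325., 346.]), array([356., 343.])]
0 60 [array([341., 387.]), array([373., 384.])]
19 -60 [array([286., 213.]), array([315., 210.])]
19 -30 [array([300., 248.]), array([330., 245.])]
19 30 [array([331., 324.]), array([362., 321.])]
19 60 [array([348., 366.]), array([380., 362.])]
64 -60 [array([298., 158.]), array([328., 155.])]
64 -30 [array([313., 193.]), array([344., 189.])]
64 30 [array([346., 269.]), array([379., 266.])]
64 60 [array([364., 311.]), array([398., 307.])]
```

```bash
python3 -m crank '[{"dx":0,"dy":0,"dz":-0.02,"wx":0,"wy":0,"wz":0,"jaw":60},{"dx":0,"dy":0,"dz":-0.04,"wx":0,"wy":0,"wz":0,"jaw":60},{"dx":0,"dy":0,"dz":-0.06,"wx":0,"wy":0,"wz":0,"jaw":60},{"dx":0,"dy":0,"dz":-0.084,"wx":0,"wy":0,"wz":0,"jaw":60},{"dx":0,"dy":0,"dz":-0.084,"wx":0,"wy":0,"wz":0,"jaw":60}]'
python3 - <<'E'
from h import *
from cell import get_image
im=get_image("scene")[130:290,320:460,::-1]
cv2.imwrite("pics/pre3.png",cv2.convertScaleAbs(cv2.resize(im,None,fx=3.7,fy=3.7,interpolation=2),alpha=2.5,beta=10))
E
```

```text
t: 2.65
eef_pos: [484.1, 211.7, 76.9]
tool_rot: [[-0.601, 0.799, -0.003], [0.799, 0.601, -0.002], [0.0, -0.004, -1.0]]
ft_force: [0.0, -0.9, -0.2]
width: 0.684
```

View pics/pre3.png

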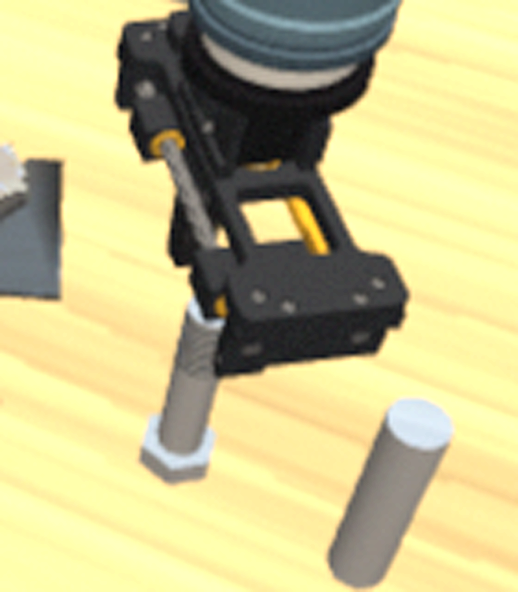

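Run:
```python
from h import *
T=np.array([484.1,211.7,76.9])
y=np.array([.8,.6,0]);x=np.array([-.6,.8,0])
for zz,W,A in ((0,9,(-47,-30,30,47)),(64,37.5,(-93,93)),(100,37.5,(-93,93))):
  for a in A: print(zz,a,[((proj("scene",T+[0,0,zz]+a*y+w*x)[0]-[320,130])*3.7).round().tolist() for w in(-W,W)])
```

```text
0 -47 [[156.0, 292.0], [190.0, 288.0]]
0 -30 [[165.0, 316.0], [200.0, 312.0]]
0 30 [[200.0, 408.0], [235.0, 404.0]]
0 47 [[210.0, 436.0], [246.0, 432.0]]
64 -93 [[95.0, 147.0], [238.0, 132.0]]
64 93 [[202.0, 441.0], [372.0, 420.0]]
100 -93 [[103.0, 93.0], [252.0, 78.0]]
100 93 [[216.0, 388.0], [394.0, 367.0]]
```

```bash
python3 -m crank '[{"dx":0.002,"dy":0,"dz":0.004,"wx":0,"wy":0,"wz":0,"jaw":40},{"dx":0.002,"dy":0,"dz":0.004,"wx":0,"wy":0,"wz":0,"jaw":20},{"dx":0.002,"dy":0,"dz":0.004,"wx":0,"wy":0,"wz":0,"jaw":10},{"dx":0.002,"dy":0,"dz":0.004,"wx":0,"wy":0,"wz":0,"jaw":10},{"dx":0.002,"dy":0,"dz":0.004,"wx":0,"wy":0,"wz":0,"jaw":10}]' 20
python3 - <<'E'
from h import *
from cell import get_image,manip
a=get_image("scene");b=get_image("top");s=manip.read_state();print(s["t"],s["eef_pos"],s["width"],s["ft_force"])
cv2.imwrite("pics/sc4.png",a[:,:,::-1]);cv2.imwrite("pics/tp4.png",b[:,:,::-1])
A=cv2.resize(a[140:280,330:440],(420,534),interpolation=2);p=proj("top",[[485,212,100]])[0].astype(int);print(p)
B=cv2.resize(b[p[1]-90:p[1]+50,p[0]-60:p[0]+50],(380,484),interpolation=2);B=np.vstack([B,np.zeros((50,380,3),np.uint8)])
cv2.imwrite("pics/cl4.png",cv2.convertScaleAbs(np.hstack([A,B])[:,:,::-1],alpha=3,beta=15))
E
```

```text
t: 3.2
eef_pos: [486.5, 212.3, 81.1]
tool_rot: [[-0.601, 0.799, 0.0], [0.799, 0.601, 0.0], [-0.0, 0.0, -1.0]]
ft_force: [-0.7, -0.3, 1.3]
width: 0.251
3.3 [486.45794238 212.26137606  81.07628542] 0.23293397756968892 [-0.13378654  0.06930374  1.76907412]
[190 195]
```

View pics/cl4.png

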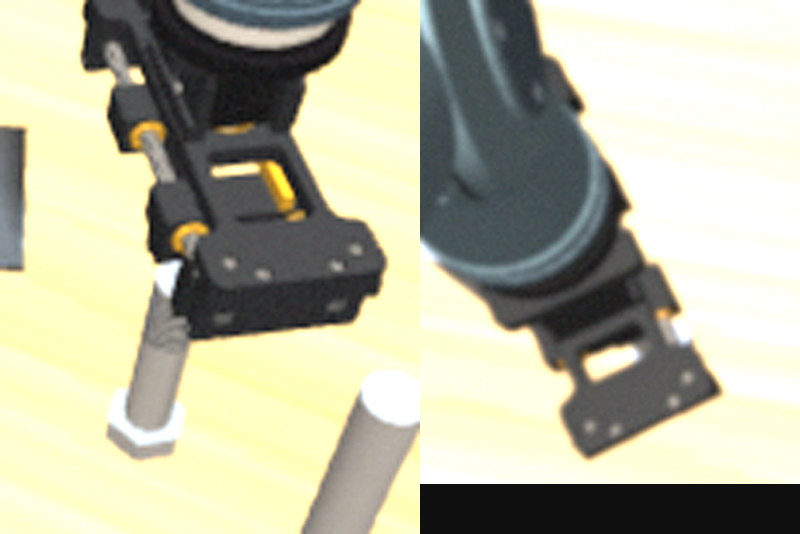

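```bash
python3 -m crank '[{"dx":0,"dy":0,"dz":0,"wx":0,"wy":0,"wz":0,"jaw":10},{"dx":0,"dy":0,"dz":0,"wx":0,"wy":0,"wz":0,"jaw":10},{"dx":0,"dy":0,"dz":0,"wx":0,"wy":0,"wz":0,"jaw":10},{"dx":0,"dy":0,"dz":0,"wx":0,"wy":0,"wz":0,"jaw":10},{"dx":0,"dy":0,"dz":0,"wx":0,"wy":0,"wz":0,"jaw":10}]' 60
```

```text
t: 3.8
eef_pos: [487.8, 212.6, 82.8]
tool_rot: [[-0.601, 0.799, 0.002], [0.799, 0.601, 0.001], [-0.0, 0.002, -1.0]]
ft_force: [-2.8, -3.1, 17.7]
width: 0.112
```

```bash
python3 -m crank '[{"dx":0,"dy":0,"dz":0,"wx":0,"wy":0,"wz":0,"jaw":40},{"dx":0,"dy":0,"dz":0,"wx":0,"wy":0,"wz":0,"jaw":50},{"dx":0,"dy":0,"dz":0.01,"wx":0,"wy":0,"wz":0,"jaw":60},{"dx":0,"dy":0,"dz":0.02,"wx":0,"wy":0,"wz":0,"jaw":60},{"dx":0,"dy":0,"dz":0.02,"wx":0,"wy":0,"wz":0,"jaw":60}]' 20
python3 - <<'E'
from h import *
np.set_printoptions(precision=1,suppress=True)
for H in(140,160,180,200,220):
    f=[atz("scene",c,H) for c in((379.8,216),(430.8,208.6))]; b=[atz("top",c,H) for c in((216.3,217.9),(179.2,237.6))]
    fm,bm=sum(f)/2,sum(b)/2
    print(H,"front",f[0][:2],f[1][:2],np.linalg.norm(f[0]-f[1]),"back",b[0][:2],b[1][:2],np.linalg.norm(b[0]-b[1]),"mid",((fm+bm)/2)[:2],"len",np.linalg.norm(fm-bm), (fm-bm)[:2]/np.linalg.norm(fm-bm))
from cell import finder,get_image
get_image("scene")
for d in finder.outline_of("long_bolt","scene"): print(d["score"],d["box"])
for z in(0,120): print(proj("scene",[[485.5,212,z]]))
E
```

```text
t: 4.3
eef_pos: [486.7, 212.4, 91.5]
tool_rot: [[-0.601, 0.799, 0.001], [0.799, 0.601, 0.0], [-0.0, 0.001, -1.0]]
ft_force: [-0.8, -0.5, 0.2]
width: 0.548
140 front [510.7 221.1] [453.1 291.6] 91.007777139851 back [445.1 145.6] [398.9 202.9] 73.60412047611995 mid [451.9 215.3] len 101.59916579530758 [0.6 0.8]
160 front [528.8 223.9] [473.6 291.7] 87.48489862940471 back [441.9 141.6] [397.  197.2] 71.47546039458827 mid [460.3 213.6] len 120.45147817060081 [0.7 0.7]
180 front [547.  226.8] [494.  291.9] 83.96202011895832 back [438.7 137.5] [395.2 191.5] 69.34680031305655 mid [468.7 211.9] len 140.46036872212247 [0.7 0.7]
200 front [565.2 229.7] [514.4 292. ] 80.43914160851206 back [435.5 133.4] [393.3 185.7] 67.21814023152487 mid [477.1 210.2] len 161.1957203356156 [0.8 0.6]
220 front [583.4 232.6] [534.8 292.2] 76.91626309806567 back [432.4 129.3] [391.5 180. ] 65.0894801499932 mid [485.5 208.5] len 182.40996083649864 [0.8 0.6]
0.92 [357.0, 208.2, 378.2, 262.6]
[[367.5 252.1]]
[[377.8 212.1]]
```

```bash
python3 -m crank '[{"dx":-0.002,"dy":0,"dz":-0.02,"wx":0,"wy":0,"wz":0,"jaw":60},{"dx":-0.002,"dy":0,"dz":-0.04,"wx":0,"wy":0,"wz":0,"jaw":60},{"dx":-0.002,"dy":0,"dz":-0.052,"wx":0,"wy":0,"wz":0,"jaw":60},{"dx":-0.002,"dy":0,"dz":-0.062,"wx":0,"wy":0,"wz":0,"jaw":60},{"dx":-0.002,"dy":0,"dz":-0.062,"wx":0,"wy":0,"wz":0,"jaw":60}]' && python3 -m crank '[{"dx":0,"dy":0,"dz":0,"wx":0,"wy":0,"wz":0,"jaw":40},{"dx":0,"dy":0,"dz":0,"wx":0,"wy":0,"wz":0,"jaw":30},{"dx":0,"dy":0,"dz":0,"wx":0,"wy":0,"wz":0,"jaw":20},{"dx":0,"dy":0,"dz":0,"wx":0,"wy":0,"wz":0,"jaw":20},{"dx":0,"dy":0,"dz":0,"wx":0,"wy":0,"wz":0,"jaw":20}]' && python3 -m crank '[{"dx":0,"dy":0,"dz":0,"wx":0,"wy":0,"wz":0,"jaw":20},{"dx":0,"dy":0,"dz":0,"wx":0,"wy":0,"wz":0,"jaw":20},{"dx":0,"dy":0,"dz":0,"wx":0,"wy":0,"wz":0,"jaw":20},{"dx":0,"dy":0,"dz":0,"wx":0,"wy":0,"wz":0,"jaw":20},{"dx":0,"dy":0,"dz":0,"wx":0,"wy":0,"wz":0,"jaw":20}]'
```

```text
t: 4.9
eef_pos: [484.9, 212.0, 58.9]
tool_rot: [[-0.601, 0.799, -0.001], [0.799, 0.601, -0.001], [0.0, -0.002, -1.0]]
ft_force: [0.3, 0.7, -0.1]
width: 0.68
t: 5.4
eef_pos: [485.7, 212.5, 60.1]
tool_rot: [[-0.601, 0.799, 0.001], [0.799, 0.601, 0.0], [-0.0, 0.001, -1.0]]
ft_force: [1.7, 1.3, -1.8]
width: 0.267
t: 5.9
eef_pos: [485.8, 212.5, 60.1]
tool_rot: [[-0.601, 0.799, 0.001], [0.799, 0.601, 0.0], [-0.0, 0.001, -1.0]]
ft_force: [0.4, 0.4, 1.8]
width: 0.266
```

```bash
python3 -m crank '[{"dx":0,"dy":0,"dz":0,"wx":0,"wy":0,"wz":0,"jaw":50},{"dx":0,"dy":0,"dz":0,"wx":0,"wy":0,"wz":0,"jaw":50},{"dx":0,"dy":0,"dz":-0.006,"wx":0,"wy":0,"wz":0,"jaw":50},{"dx":0,"dy":0,"dz":-0.01,"wx":0,"wy":0,"wz":0,"jaw":50},{"dx":0,"dy":0,"dz":-0.01,"wx":0,"wy":0,"wz":0,"jaw":50}]' && python3 -m crank '[{"dx":0,"dy":0,"dz":-0.004,"wx":0,"wy":0,"wz":0,"jaw":50},{"dx":0,"dy":0,"dz":-0.008,"wx":0,"wy":0,"wz":0,"jaw":50},{"dx":0,"dy":0,"dz":-0.012,"wx":0,"wy":0,"wz":0,"jaw":50},{"dx":0,"dy":0,"dz":-0.014,"wx":0,"wy":0,"wz":0,"jaw":50},{"dx":0,"dy":0,"dz":-0.014,"wx":0,"wy":0,"wz":0,"jaw":20}]' && python3 -m crank '[{"dx":0,"dy":0,"dz":0,"wx":0,"wy":0,"wz":0,"jaw":20},{"dx":0,"dy":0,"dz":0,"wx":0,"wy":0,"wz":0,"jaw":20},{"dx":0,"dy":0,"dz":0,"wx":0,"wy":0,"wz":0,"jaw":20},{"dx":0,"dy":0,"dz":0,"wx":0,"wy":0,"wz":0,"jaw":20},{"dx":0,"dy":0,"dz":0,"wx":0,"wy":0,"wz":0,"jaw":20}]' 60
```

```text
t: 6.4
eef_pos: [485.1, 212.1, 54.4]
tool_rot: [[-0.601, 0.799, -0.001], [0.799, 0.601, -0.001], [0.0, -0.001, -1.0]]
ft_force: [0.0, 0.4, 0.6]
width: 0.564
t: 6.9
eef_pos: [485.4, 212.2, 47.7]
tool_rot: [[-0.601, 0.799, -0.0], [0.799, 0.601, -0.0], [-0.0, -0.0, -1.0]]
ft_force: [-0.0, -0.5, 0.7]
width: 0.502
t: 7.4
eef_pos: [485.7, 212.4, 48.0]
tool_rot: [[-0.601, 0.799, 0.0], [0.799, 0.601, 0.0], [-0.0, 0.0, -1.0]]
ft_force: [0.4, 1.1, -0.7]
width: 0.257
```

```bash
python3 -m crank '[{"dx":0,"dy":0,"dz":0.02,"wx":0,"wy":0,"wz":0,"jaw":20},{"dx":0,"dy":0,"dz":0.06,"wx":0,"wy":0,"wz":0,"jaw":20},{"dx":0,"dy":0,"dz":0.12,"wx":0,"wy":0,"wz":0,"jaw":20},{"dx":0,"dy":0,"dz":0.2,"wx":0,"wy":0,"wz":0,"jaw":20},{"dx":0,"dy":0,"dz":0.28,"wx":0,"wy":0,"wz":0,"jaw":20}]' && python3 -m crank '[{"dx":0,"dy":-0.02,"dz":0.08,"wx":0,"wy":0,"wz":0,"jaw":20},{"dx":0.01,"dy":-0.08,"dz":0.12,"wx":0,"wy":0,"wz":0,"jaw":20},{"dx":0.04,"dy":-0.15,"dz":0.12,"wx":0,"wy":0,"wz":0,"jaw":20},{"dx":0.06,"dy":-0.23,"dz":0.12,"wx":-0.12,"wy":-0.09,"wz":0,"jaw":20},{"dx":0.08,"dy":-0.31,"dz":0.12,"wx":-0.24,"wy":-0.18,"wz":0,"jaw":20}]'
python3 - <<'E'
from h import *
from cell import get_image
a=get_image("scene")[:,:,::-1];cv2.imwrite("pics/lift.png",a)
E
```

```text
t: 7.9
eef_pos: [484.1, 211.5, 188.9]
tool_rot: [[-0.601, 0.799, -0.002], [0.799, 0.601, -0.001], [0.0, -0.003, -1.0]]
ft_force: [1.1, -0.1, -6.1]
width: 0.255
t: 8.4
eef_pos: [525.4, 54.1, 248.3]
tool_rot: [[-0.582, 0.801, 0.141], [0.778, 0.599, -0.19], [-0.237, -0.001, -0.971]]
ft_force: [0.1, -0.4, -6.2]
width: 0.254
```

View pics/lift.png

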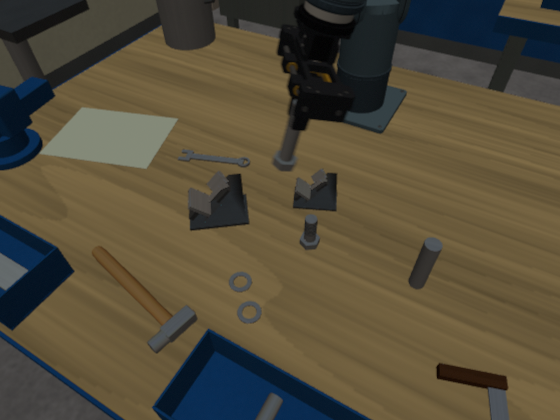

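```bash
python3 -m crank '[{"dx":0.02,"dy":-0.085,"dz":0,"wx":-0.12,"wy":-0.09,"wz":0,"jaw":20},{"dx":0.04,"dy":-0.17,"dz":0,"wx":-0.24,"wy":-0.18,"wz":0,"jaw":20},{"dx":0.06,"dy":-0.255,"dz":0,"wx":-0.36,"wy":-0.27,"wz":0,"jaw":20},{"dx":0.08,"dy":-0.34,"dz":0,"wx":-0.47,"wy":-0.355,"wz":0,"jaw":20},{"dx":0.097,"dy":-0.424,"dz":0,"wx":-0.47,"wy":-0.355,"wz":0,"jaw":20}]' && python3 -m crank '[{"dx":0,"dy":0,"dz":0,"wx":0,"wy":0,"wz":0,"jaw":20},{"dx":0,"dy":0,"dz":-0.04,"wx":0,"wy":0,"wz":0,"jaw":20},{"dx":0,"dy":0,"dz":-0.08,"wx":0,"wy":0,"wz":0,"jaw":20},{"dx":0,"dy":0,"dz":-0.1,"wx":0,"wy":0,"wz":0,"jaw":20},{"dx":0,"dy":0,"dz":-0.1,"wx":0,"wy":0,"wz":0,"jaw":20}]'
python3 - <<'E'
from h import *
from cell import get_image,manip,finder
np.set_printoptions(precision=3,suppress=True)
s=manip.read_state();print(s["eef_pos"],s["tool_rot"],s["joint_pos"])
R,O=groove(539.5,-109,np.radians(127),-32);print("O",O,"R",R)
print("bolt origin in groove",R.T@(s["eef_pos"]+48*s["tool_rot"][:,2]-O),"tilt",R.T@-s["tool_rot"][:,2])
a=get_image("scene")[:,:,::-1];cv2.imwrite("pics/app.png",a);cv2.imwrite("pics/appt.png",get_image("top")[:,:,::-1])
B=s["eef_pos"]+48*s["tool_rot"][:,2];z=-s["tool_rot"][:,2]
print("pred head/15/50/80",[proj("scene",B+t*z).round(1).tolist() for t in(0,15,50,80)])
for n in("scene","top"):
  for d in finder.outline_of("long_bolt",n):
    if d["score"]>.3: m=np.argwhere(d["region"]);print(n,d["score"],d["box"]); np.save("pics/m_%s.npy"%n,d["region"]);break
E
```

```text
t: 8.95
eef_pos: [572.0, -152.3, 245.1]
tool_rot: [[-0.466, 0.796, 0.387], [0.609, 0.605, -0.512], [-0.642, -0.003, -0.767]]
ft_force: [0.4, 1.6, -6.4]
width: 0.256
t: 9.45
eef_pos: [572.3, -154.5, 196.3]
tool_rot: [[-0.462, 0.799, 0.384], [0.612, 0.601, -0.514], [-0.642, -0.002, -0.767]]
ft_force: [1.0, 0.4, -5.7]
width: 0.252
[ 572.346 -154.52   196.326] [[-0.462  0.799  0.384]
 [ 0.612  0.601 -0.514]
 [-0.642 -0.002 -0.767]] [-38.657  20.485  33.818 125.481  56.177  28.339 -20.017]
O [ 558.758 -134.556   45.   ] R [[ 0.461  0.799 -0.387]
 [-0.612  0.602  0.513]
 [ 0.643 -0.     0.766]]
bolt origin in groove [115.669  -1.293  52.418] tilt [0.002 0.003 1.   ]
pred head/15/50/80 [[[162.5, 160.4]], [[166.4, 155.2]], [[175.7, 142.7]], [[184.0, 131.4]]]
scene 0.65 [154.6, 110.8, 188.8, 170.8]
top 0.67 [391.6, 159.4, 415.3, 180.6]
```

Run:
```python
from h import *
s_pos=np.array([572.35,-154.5,196.3]);tz=np.array([.384,-.514,-.767])
z=-tz;B=s_pos+48*tz
t=np.linspace(0,2*np.pi,40);u=np.cross(z,[1,0,0]);u/=np.linalg.norm(u);v=np.cross(z,u)
def sil(n,top,dB=0,zz=z,B=B):
    m=np.zeros((420,560),np.uint8)
    for a,b,r in((0,15,20),(15,top,12)):
        P=[B+dB*zz+c*zz+r*(np.cos(q)*u+np.sin(q)*v) for c in(a,b) for q in t]
        cv2.fillConvexPoly(m,cv2.convexHull(proj(n,np.array(P)).astype(np.float32)).round().astype(np.int32),1)
    return m
for n in("scene","top"):
    R=np.load(f"pics/m_{n}.npy")
    M=sil(n,120);print(n,R.sum(),(R&(M>0)).sum(),M.sum())
    for f in(R,M>0):
        ys,xs=np.nonzero(f);print([xs.min(),ys.min(),xs.max(),ys.max()],xs.mean().round(1),ys.mean().round(1),[ (r,xs[ys==r].min(),xs[ys==r].max()) for r in range(ys.min(),ys.max(),6)])
```

```text
scene 735 643 1081
[np.int64(156), np.int64(112), np.int64(192), np.int64(170)] 173.0 149.2 [(112, np.int64(189), np.int64(192)), (118, np.int64(185), np.int64(188)), (124, np.int64(182), np.int64(185)), (130, np.int64(178), np.int64(182)), (136, np.int64(174), np.int64(183)), (142, np.int64(171), np.int64(186)), (148, np.int64(167), np.int64(182)), (154, np.int64(158), np.int64(178)), (160, np.int64(156), np.int64(179)), (166, np.int64(159), np.int64(176))]
[np.int64(153), np.int64(110), np.int64(202), np.int64(169)] 176.7 141.1 [(110, np.int64(191), np.int64(193)), (116, np.int64(186), np.int64(201)), (122, np.int64(182), np.int64(200)), (128, np.int64(178), np.int64(195)), (134, np.int64(173), np.int64(191)), (140, np.int64(169), np.int64(186)), (146, np.int64(165), np.int64(182)), (152, np.int64(155), np.int64(177)), (158, np.int64(153), np.int64(176)), (164, np.int64(157), np.int64(173))]
top 319 319 796
[np.int64(391), np.int64(159), np.int64(416), np.int64(177)] 405.6 166.9 [(159, np.int64(402), np.int64(408)), (165, np.int64(392), np.int64(416)), (171, np.int64(403), np.int64(416))]
[np.int64(378), np.int64(157), np.int64(421), np.int64(180)] 400.8 169.1 [(157, np.int64(404), np.int64(414)), (163, np.int64(383), np.int64(420)), (169, np.int64(378), np.int64(421)), (175, np.int64(379), np.int64(418))]
```

```bash
cat > st.py <<'E'
from h import *
from cell import manip
np.set_printoptions(precision=1,suppress=True)
s=manip.read_state();R,O=groove(539.5,-109,np.radians(127),-32)
print("bolt in groove",R.T@(s["eef_pos"]+48*s["tool_rot"][:,2]-O),"F groove",R.T@s["ft_force"],"w",s["width"])
for l in(1,10,20): print(l,"mm along -x, then -z, per unit:",(-R[:,0]*l/500).round(4),(-R[:,2]*l/500).round(4))
E
python3 -m crank '[{"dx":0,"dy":0,"dz":-0.03,"wx":0,"wy":0,"wz":0,"jaw":20},{"dx":0,"dy":0,"dz":-0.07,"wx":0,"wy":0,"wz":0,"jaw":20},{"dx":0,"dy":0,"dz":-0.117,"wx":0,"wy":0,"wz":0,"jaw":20},{"dx":0,"dy":0,"dz":-0.117,"wx":0,"wy":0,"wz":0,"jaw":20},{"dx":0,"dy":0,"dz":-0.117,"wx":0,"wy":0,"wz":0,"jaw":20}]';python3 st.py
```

```text
t: 10.15
eef_pos: [574.4, -154.8, 140.2]
tool_rot: [[-0.46, 0.799, 0.387], [0.611, 0.602, -0.514], [-0.644, 0.0, -0.765]]
ft_force: [0.1, -0.2, -5.4]
width: 0.256
bolt in groove [80.9  0.4  8.5] F groove [-3.3 -0.  -4.3] w 0.255795899271871
1 mm along -x, then -z, per unit: [-0.  0. -0.] [ 0. -0. -0.]
10 mm along -x, then -z, per unit: [-0.  0. -0.] [ 0. -0. -0.]
20 mm along -x, then -z, per unit: [-0.  0. -0.] [ 0. -0. -0.]
```

```bash
python3 -m crank '[{"dx":-0.0184,"dy":0.0245,"dz":-0.0257,"wx":0,"wy":0,"wz":0,"jaw":20},{"dx":-0.0369,"dy":0.049,"dz":-0.0514,"wx":0,"wy":0,"wz":0,"jaw":20},{"dx":-0.0507,"dy":0.0673,"dz":-0.0707,"wx":0,"wy":0,"wz":0,"jaw":20},{"dx":-0.06,"dy":0.0796,"dz":-0.0836,"wx":0,"wy":0,"wz":0,"jaw":20},{"dx":-0.0627,"dy":0.0832,"dz":-0.0874,"wx":0,"wy":0,"wz":0,"jaw":20}]';python3 st.py|head -1
```

```text
t: 10.65
eef_pos: [543.7, -111.4, 96.3]
tool_rot: [[-0.461, 0.798, 0.389], [0.612, 0.603, -0.511], [-0.643, 0.003, -0.766]]
ft_force: [-0.0, -0.4, -5.8]
width: 0.257
bolt in groove [11.9  2.1  9. ] F groove [-3.5 -0.2 -4.6] w 0.25692554336135276
```

```bash
python3 -m crank '[{"dx":-0.0018,"dy":0.0024,"dz":-0.0026,"wx":0,"wy":0,"wz":0,"jaw":20},{"dx":-0.0037,"dy":0.0049,"dz":-0.0051,"wx":0,"wy":0,"wz":0,"jaw":20},{"dx":-0.0055,"dy":0.0073,"dz":-0.0077,"wx":0,"wy":0,"wz":0,"jaw":20},{"dx":-0.0074,"dy":0.0098,"dz":-0.0103,"wx":0,"wy":0,"wz":0,"jaw":20},{"dx":-0.0074,"dy":0.0098,"dz":-0.0103,"wx":0,"wy":0,"wz":0,"jaw":20}]';python3 st.py|head -1
```

```text
t: 11.15
eef_pos: [539.4, -108.8, 91.1]
tool_rot: [[-0.459, 0.8, 0.387], [0.612, 0.601, -0.515], [-0.644, 0.001, -0.765]]
ft_force: [0.8, -0.1, -2.7]
width: 0.257
bolt in groove [5.  0.  8.1] F groove [-1.3  0.6 -2.4] w 0.2567619775955385
```

```bash
python3 -m crank '[{"dx":-0.0009,"dy":0.0012,"dz":-0.0013,"wx":0,"wy":0,"wz":0,"jaw":20},{"dx":-0.0018,"dy":0.0024,"dz":-0.0026,"wx":0,"wy":0,"wz":0,"jaw":20},{"dx":-0.0028,"dy":0.0037,"dz":-0.0039,"wx":0,"wy":0,"wz":0,"jaw":20},{"dx":-0.0037,"dy":0.0049,"dz":-0.0051,"wx":0,"wy":0,"wz":0,"jaw":20},{"dx":-0.0037,"dy":0.0049,"dz":-0.0051,"wx":0,"wy":0,"wz":0,"jaw":20}]';python3 st.py|head -1
```

```text
t: 11.65
eef_pos: [537.9, -106.8, 89.1]
tool_rot: [[-0.458, 0.8, 0.388], [0.612, 0.6, -0.516], [-0.645, 0.001, -0.764]]
ft_force: [2.8, -3.1, 5.7]
width: 0.258
bolt in groove [1.9 0.  8.1] F groove [6.8 0.3 1.7] w 0.258253650787522
```

```bash
python3 -m crank '[{"dx":-0.0009,"dy":0.0012,"dz":-0.0013,"wx":0,"wy":0,"wz":0,"jaw":20},{"dx":-0.0014,"dy":0.0018,"dz":-0.0019,"wx":0,"wy":0,"wz":0,"jaw":20},{"dx":-0.0002,"dy":0.0003,"dz":-0.0042,"wx":0,"wy":0,"wz":0,"jaw":20},{"dx":0.0014,"dy":-0.0017,"dz":-0.0073,"wx":0,"wy":0,"wz":0,"jaw":20},{"dx":0.0025,"dy":-0.0033,"dz":-0.0096,"wx":0,"wy":0,"wz":0,"jaw":20}]';python3 st.py|head -1
```

```text
t: 12.15
eef_pos: [539.8, -109.2, 85.2]
tool_rot: [[-0.456, 0.8, 0.389], [0.611, 0.599, -0.517], [-0.647, 0.002, -0.763]]
ft_force: [0.6, -1.7, 13.4]
width: 0.252
bolt in groove [1.8 0.1 3.1] F groove [10.  -0.6  9.2] w 0.2517370165065757
```

```bash
python3 -m crank '[{"dx":0.0006,"dy":-0.0008,"dz":-0.0012,"wx":0,"wy":0,"wz":0,"jaw":20},{"dx":0.0012,"dy":-0.0016,"dz":-0.0023,"wx":0,"wy":0,"wz":0,"jaw":20},{"dx":0.0017,"dy":-0.0023,"dz":-0.0034,"wx":0,"wy":0,"wz":0,"jaw":20},{"dx":0.0023,"dy":-0.0031,"dz":-0.0046,"wx":0,"wy":0,"wz":0,"jaw":20},{"dx":0.0023,"dy":-0.0031,"dz":-0.0046,"wx":0,"wy":0,"wz":0,"jaw":20}]';python3 st.py|head -1
```

```text
t: 12.65
eef_pos: [541.0, -110.7, 82.9]
tool_rot: [[-0.456, 0.8, 0.389], [0.611, 0.599, -0.517], [-0.647, 0.002, -0.763]]
ft_force: [2.9, -2.7, 11.9]
width: 0.254
bolt in groove [1.8 0.1 0.1] F groove [10.7  0.7  6.6] w 0.2539616383776861
```

```bash
python3 -m crank '[{"dx":0.0006,"dy":-0.0008,"dz":-0.0012,"wx":0,"wy":0,"wz":0,"jaw":20},{"dx":0.0012,"dy":-0.0016,"dz":-0.0023,"wx":0,"wy":0,"wz":0,"jaw":20},{"dx":0.0014,"dy":-0.0018,"dz":-0.0027,"wx":0,"wy":0,"wz":0,"jaw":20},{"dx":0.0016,"dy":-0.0021,"dz":-0.0031,"wx":0,"wy":0,"wz":0,"jaw":20},{"dx":0.0016,"dy":-0.0021,"dz":-0.0031,"wx":0,"wy":0,"wz":0,"jaw":20}]';python3 st.py|head -1
```

```text
t: 13.15
eef_pos: [541.7, -111.5, 81.7]
tool_rot: [[-0.456, 0.8, 0.389], [0.611, 0.6, -0.517], [-0.647, 0.002, -0.763]]
ft_force: [-4.1, 2.5, 23.5]
width: 0.259
bolt in groove [ 1.9  0.2 -1.4] F groove [11.7 -1.8 20.9] w 0.2587931799404651
```

```bash
python3 -m crank '[{"dx":0,"dy":0,"dz":0,"wx":0,"wy":0,"wz":0,"jaw":28},{"dx":0,"dy":0,"dz":0,"wx":0,"wy":0,"wz":0,"jaw":36},{"dx":0,"dy":0,"dz":0,"wx":0,"wy":0,"wz":0,"jaw":50},{"dx":0,"dy":0,"dz":0,"wx":0,"wy":0,"wz":0,"jaw":50},{"dx":0,"dy":0,"dz":0,"wx":0,"wy":0,"wz":0,"jaw":50}]';python3 st.py|head -1
```

```text
t: 13.65
eef_pos: [540.1, -109.8, 79.1]
tool_rot: [[-0.461, 0.799, 0.387], [0.612, 0.601, -0.513], [-0.642, 0.0, -0.766]]
ft_force: [-0.2, 0.1, -0.4]
width: 0.57
bolt in groove [-1.9 -0.  -2. ] F groove [-0.4 -0.1 -0.1] w 0.5699303820368049
```

```bash
python3 -m crank '[{"dx":-0.0116,"dy":0.0154,"dz":0.023,"wx":0,"wy":0,"wz":0,"jaw":50},{"dx":-0.031,"dy":0.041,"dz":0.0613,"wx":0,"wy":0,"wz":0,"jaw":50},{"dx":-0.058,"dy":0.077,"dz":0.115,"wx":0,"wy":0,"wz":0,"jaw":50},{"dx":-0.085,"dy":0.113,"dz":0.169,"wx":0,"wy":0,"wz":0,"jaw":50},{"dx":-0.116,"dy":0.154,"dz":0.23,"wx":0,"wy":0,"wz":0,"jaw":50}]' && python3 -m crank '[{"dx":-0.03,"dy":0.08,"dz":0.06,"wx":0,"wy":0,"wz":0,"jaw":50},{"dx":-0.06,"dy":0.16,"dz":0.1,"wx":0,"wy":0,"wz":0,"jaw":50},{"dx":-0.06,"dy":0.24,"dz":0.1,"wx":0,"wy":0,"wz":0,"jaw":50},{"dx":-0.06,"dy":0.3,"dz":0.1,"wx":0,"wy":0,"wz":0,"jaw":50},{"dx":-0.06,"dy":0.3,"dz":0.1,"wx":0,"wy":0,"wz":0,"jaw":50}]'
python3 - <<'E'
from h import *
from cell import get_image,finder
ims=[]
for n,x0,y0 in(("scene",180,135),("top",310,145)):
    im=get_image(n);cv2.imwrite(f"pics/end_{n}.png",im[:,:,::-1])
    ims.append(cv2.convertScaleAbs(cv2.resize(im[y0:y0+100,x0:x0+90,::-1],(395,439),interpolation=2),alpha=2))
    for k in("long_bolt","short_bolt","pin"):
        for d in finder.outline_of(k,n)[:2]: print(n,k,round(d["score"],2),d["box"])
cv2.imwrite("pics/end.png",np.hstack(ims))
E
```

```text
t: 14.15
eef_pos: [481.1, -32.9, 195.1]
tool_rot: [[-0.461, 0.8, 0.385], [0.613, 0.601, -0.514], [-0.642, -0.001, -0.767]]
ft_force: [0.7, 1.1, -0.5]
width: 0.565
t: 14.65
eef_pos: [452.8, 122.2, 244.3]
tool_rot: [[-0.464, 0.795, 0.391], [0.611, 0.606, -0.509], [-0.642, 0.003, -0.767]]
ft_force: [0.6, 0.2, -0.8]
width: 0.564
scene long_bolt 0.65 [194.1, 159.2, 235.5, 207.6]
scene short_bolt 0.56 [301.0, 213.6, 318.2, 254.1]
scene short_bolt 0.19 [188.2, 179.9, 230.2, 218.2]
scene pin 0.7 [408.2, 236.5, 440.5, 290.2]
top long_bolt 0.78 [341.6, 187.9, 379.0, 208.3]
top short_bolt 0.57 [244.9, 189.9, 261.6, 211.3]
top pin 0.31 [346.0, 182.4, 384.1, 214.8]
```

View pics/end.png

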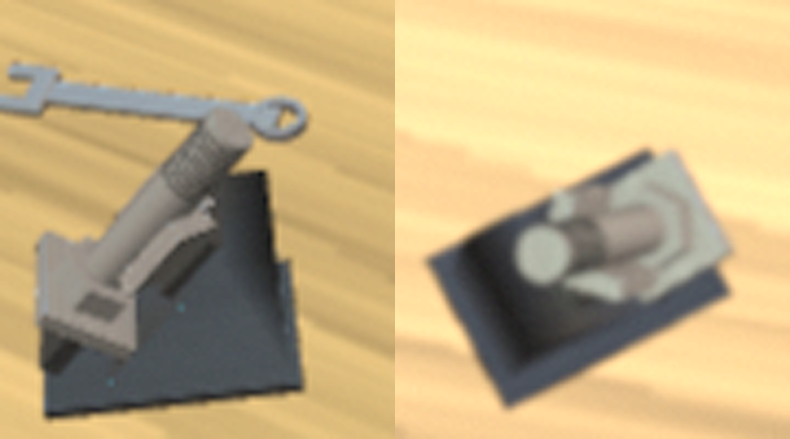

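```bash
python3 -m crank '[{"dx":0,"dy":0,"dz":0,"wx":0,"wy":0,"wz":0,"jaw":50},{"dx":0,"dy":0,"dz":0,"wx":0,"wy":0,"wz":0,"jaw":50},{"dx":0,"dy":0,"dz":0,"wx":0,"wy":0,"wz":0,"jaw":50},{"dx":0,"dy":0,"dz":0,"wx":0,"wy":0,"wz":0,"jaw":50},{"dx":0,"dy":0,"dz":0,"wx":0,"wy":0,"wz":0,"jaw":50}]' && python3 -c "
from cell import manip;print(manip.finish_job())"
```

```text
t: 15.55
eef_pos: [452.3, 117.0, 244.4]
tool_rot: [[-0.46, 0.799, 0.387], [0.612, 0.601, -0.513], [-0.643, 0.001, -0.766]]
ft_force: [-0.4, -0.7, 0.2]
width: 0.569
the job is handed in; nothing more can be done
None
```

I parked the long bolt on the larger angled block, released it, moved the arm clear and handed the job in at about 15.6 s. The last pictures from both cameras show the shank lying in the V groove with the head down on the stop plate.

**Placement:** I lowered the bolt until the force along the groove rose by about 14 N, which I took as the head touching the stop. This was about 1 mm below where I had measured the stop plate. The wrist force was back near zero once I let go.

**Bystanders:** In the scene camera the short bolt and the pin are within about 5 pixels of where they started. In the top camera the finder still finds the short bolt in place. Its only pin report there is a low-score false hit on the block, so that view does not confirm the pin.

**What disagreed:**
- **First grasp:** With the tool centre point (TCP) reading 81 mm high, the fingers slid off the bolt's tip and the wrist saw about 18 N. In the pictures the fingertips looked roughly 35–45 mm higher than the reported TCP. I regripped with the TCP at 48 mm, and that grip held.
- **Bolt in the grip:** The bolt seemed to sag about 4° once tilted. The groove straightened it as I set it down.

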